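# Pop the receiver's battery hatch

## Task

Open the battery bay of the gauge receiver with the orange hatch: with your fingertip press the black pad of its hatch in once until the push-push latch lets go, then draw back and watch for a good second that the popped hatch stays ajar by itself. Then push the hatch from underneath right back until it meets its stop and leave it standing wide open. Only touch and push, gently, and pick nothing up; do not press the orange hatch shut again, and leave the receiver with the blue hatch and everything else on the bench as they are.

Things in the scene. Friction and masses are not known exactly. Their poses are not given: they have to be found in the camera images.
- unit_orange: Gauge receiver with the ORANGE battery hatch: white plastic box fixed to the worktop, 120 mm (its x) by 100 mm (its y) by 56 mm high. Origin: centre of its underside; z up; its -x side, with three round sockets and a display strip above them, faces the robot, give or take its yaw. The hatch fills the middle of the top. Same as the other receiver but for the hatch's colour.
- hatch_orange (a joint): Hinge of the orange hatch, rad: 0 shut, about -0.1 pressed right in, about 0.65 popped, 1.8 wide open at its stop. Once popped, the stiff hinge keeps the hatch wherever it is left; swinging it takes under 2 N at the free edge; its surface is slippery. Pressing an open hatch shut latches it again.
- pin_orange (a joint): Hidden follower pin in the orange hatch's latch track, m: 0 latched, up to +0.008 when the hatch is pressed to open and on its way up, about -0.015 once popped; it is below -0.004 with the hatch nearly shut only when an opened hatch is being pressed shut again. Nothing to handle.
- hatch_orange_pad (a point): Centre of the round black press pad (20 mm across) on the orange hatch, 52 mm from the hinge line, 15 mm from the free edge; moves with the hatch; 60 mm above the worktop when shut. Pressed in about 5 mm (about 4 N; hard stop at 6 mm) and released, the latch lets go and a spring rod lifts the hatch.
- hatch_orange_hinge (a point): Middle of the orange hatch's hinge line, which runs along the unit's y at the hatch's far edge, 36 mm to the unit's +x, 57.5 mm above the worktop. Its frame turns with the hatch, -x toward the free edge. The hatch is a lid 66 x 66 x 5 mm, free edge 67 mm from the hinge line; shut, its top is 4 mm proud of the case; popped, its free edge is some 40 mm higher.
- rod_orange_top (a point): Top of the grey latch rod (7 mm thick) that lifts the orange hatch from below; 40 mm from the hinge line and 26 mm to the unit's -y side of its middle. Once popped it stands 30 mm higher, its top 85 mm above the worktop, so push the hatch back by its middle or other half, beside the rod. The open bay under the hatch holds two fixed battery cells.
- unit_blue: The other receiver, with the BLUE hatch: same size, shape and frame. To be left alone. The two may stand either way round, left or right.
- hatch_blue (a joint): Hinge of the blue hatch, rad: 0 shut, negative when pressed in. It is to stay shut and unpressed.
- loupe: Black eyepiece loupe, 36 mm across, 19 mm high, bystander that stays put; origin at the centre of its underside.
- setting_ring: Steel setting ring, 45 mm across, 12 mm high, bystander that stays put; origin at the centre of its underside.
- coupling: Small white coupling with a red hexagon collar, standing, 31 x 28 x 56 mm, loose bystander behind the receivers; origin at the centre of its underside.
- collet: Steel collet, standing, 28 mm across, 36 mm high, loose bystander in front; origin at the centre of its underside.
- marker: White marker pen with a black cap, lying, 138 mm long, 19 mm high, loose bystander; origin at the centre of its underside.
Mind the look-alikes: they are no part of the job. What is shaped like the unit_orange but purple is not meant.

How it is judged:
By the outcome, as a careful person would: the job done as asked, in the order asked, and still so for the second after the job is handed in, with the robot touching nothing.
It also fails if it takes over 40 s, if anything falls off the work surface, if the arm or the gripper's body presses on something with over 40 N, if the wrist force passes 120 N, or if a joint passes its speed limit or range.

## Robot

A 6-joint arm with a two-finger parallel gripper is mounted at the origin on a cart in front of the work surface, level with it; the furniture and walls round the work are solid. World frame = base frame: x ahead of the robot, y to its left, z up, the work surface at z = 0. Lengths are in m, angles in rad, forces in N, time in s.
With the tool pointing down it reaches from about 0.325 to 0.775 m from the base axis. Payload 5.5 kg.
Tool frame: the origin (TCP) lies at the very end of the fingers, on their centre line; the grasp point (between the pads) lies 19 mm behind it; x points along the fingers, y is the direction in which the jaws open and shut, and the axes are right-handed (so a half turn about x gives the same grasp; the last joint's range is limited). The gripper opens to 85 mm and grips with 20 to 120 N. Pads are 22 mm wide; open, the fingers measure 114 mm over their backs; the gripper's body (76 mm by 85 mm) begins 54 mm behind the grasp point. The pads swing forward as they close: fully open they stand 13 mm farther back than shut.
Start: joints at [-1.352, 0.091, 1.231, -0, 1.82, -0.057], TCP at [0.163, -0.577, 0.231] pointing down, gripper open.
Joint ranges: [-2.87, 2.87], [-0.86, 2.18], [0.17, 2.46], [-1.51, 4.65], [0.06, 2.69], [-2.65, 2.65]. Speed limits (rad/s): [2.57, 2.57, 3.01, 3.14, 3.14, 3.14].

## Interface

Orientations are given as [roll, pitch, yaw] about the fixed x, y, z axes, in that order (R = Rz(yaw) Ry(pitch) Rx(roll)).
In Python, from station import telemetry, viewer, manip gives the robot as it stands.
- The arm moves only by the tool carry_out, never from a script. Its argument "rows" is a list that holds one entry, the list of rows, each a list of 7 numbers: the opening in per cent of the stroke, from 0 (shut) to 100 (fully open), then the shift along the tool's x, y, z in mm, then the turn, a rotation vector about the tool's x, y, z in degrees. In form: [[[claw, dx, dy, dz, ax, ay, az], ...]]. A call has exactly 5 rows; each row shifts and turns the pose as measured when the row begins, along the tool's axes as they then stand; what a row does not reach is not made up. A row lasts 1/8 s, in which the tool goes at most 62.5 mm and 10.7 degrees, less where a joint would pass 70% of its speed; a pose out of reach is approached as far as the arm can. A call with a gripper value outside its range is refused whole. The fingers move at their own pace and stop on an object; "grip_force" is the grip in N (left out, the last holds). Time passes only in rows, so rows that do not move let the fingers close, or fill a call up. It gives the time, the measured TCP pose, the force and the opening at its end, in the units of the state.
- telemetry.state(): the state, without advancing time (a new reading comes with each control period).
- viewer.snapshot(name): name is "scene" or "top"; returns the picture (384x512x3 uint8, blue, green, red); there is no depth.
- viewer.camera_info(name): a dict with "fx", "fy", "cx", "cy" (pixels), "camera_from_world" (4x4, takes a point from world to camera coordinates). Camera axes: x right, y down, z forward; pixel columns grow to the right and rows downward; lengths in m; the calibration is good to about 2 mm. A picture is of the moment at which its call begins. camera_info takes no time and is no camera call.
- manip.job_done(): hands the job in, once; it reports no verdict.
The state is a dict: "time_s": time; "joint_positions": joint angles; "joint_vel": joint speeds; "joint_torque": joint torques, N m; "tcp_pos": TCP position; "ee_rot": TCP orientation; "contact_force": force on the tool from outside, world axes, zero at the start; "moment": the same for the moment, N m; "width": finger opening in m.
Only numpy, scipy, OpenCV 4.12 (cv2) and the standard library are available. Lean on these libraries where they do the work, as an engineer would, in place of code of your own. Each camera call takes 0.05 s, during which the arm holds its last target.

## Working session

There is one attempt and no reset: what is moved stays moved. The work goes in short steps, Python scripts to look and compute and a tool call to move; the robot and the scene stay as the last step left them, time stands still between calls to the robot, and variables do not carry over. Pictures are saved under pics/ and viewed, and the job is handed in when it is done.

Besides the shell and the picture viewer there is one more tool, called after ">>>" as a command line: name --argument value ..., lists and objects as JSON in quotes. carry_out: Moves the arm, as the interface text tells. Its arguments: {"type":"object","properties":{"rows":{"type":"array","items":{"type":"array","items":{"type":"array","items":{"type":"number"}}}},"grip_force":{"type":"number"}},"required":["rows"]}

```bash
ls; mkdir -p pics
python3 - <<'E'
from station import telemetry, viewer, manip
import cv2
print(telemetry.state())
for n in("scene","top"):
    cv2.imwrite(f"pics/{n}0.png",viewer.snapshot(n)); print(viewer.camera_info(n))
E
```

```text
pics
{'time_s': 0.0, 'joint_positions': array([-1.35169672e+00,  9.18688659e-02,  1.23188751e+00, -5.14481098e-05,
        1.81978156e+00, -5.67182377e-02]), 'joint_vel': array([-9.07995566e-05, -1.37466414e-03, -6.42378212e-04,  1.50223006e-03,
        7.56865871e-04,  1.46421200e-03]), 'joint_torque': array([-1.33161386e-03, -4.58730054e+01, -4.18032360e+01,  1.02472034e-04,
        1.16725877e-02,  3.86859790e-05]), 'tcp_pos': array([ 0.1633114 , -0.57705866,  0.23014395]), 'ee_rot': array([-1.60187552,  1.5688504 ,  1.81552235]), 'contact_force': array([0.11289874, 0.7085349 , 0.39785511]), 'moment': array([-0.0410921 , -0.03791399, -0.01646787]), 'width': 0.08540737270979343}
{'fx': 396.3193718486011, 'fy': 396.3193718486011, 'cx': 258.824987224366, 'cy': 189.04444020356325, 'camera_from_world': array([[-0.83663656, -0.54756269,  0.01464097,  0.45506217],
       [-0.42465078,  0.63148906, -0.64876289,  0.22069208],
       [ 0.34599274, -0.54899606, -0.76084976,  1.00920811],
       [ 0.        ,  0.        ,  0.        ,  1.        ]])}
{'fx': 413.49363223687857, 'fy': 413.49363223687857, 'cx': 256.4618787861164, 'cy': 192.0199030257754, 'camera_from_world': array([[ 0.00697406, -0.99978592, -0.01948029,  0.04904797],
       [-0.98265967, -0.00324237, -0.18539003,  0.5373085 ],
       [ 0.18528718,  0.02043542, -0.98247191,  1.29981902],
       [ 0.        ,  0.        ,  0.        ,  1.        ]])}
```

View pics/scene0.png

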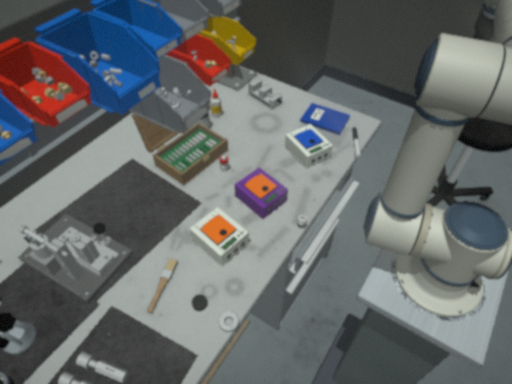

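View pics/top0.png

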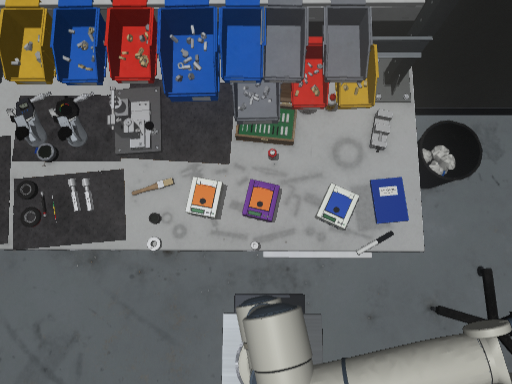

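Candidates: a white box with an orange hatch (top 204,198; scene 220,233), a purple box with an orange hatch (top 262,201; scene 261,190), and a white box with a blue hatch (top 339,206). The description fits the first, so I'll check it in a close crop and measure it.

```bash
cat > h.py <<'E'
from station import telemetry, viewer, manip
import cv2, numpy as np
def ray(n,uv,z):
    c=viewer.camera_info(n);T=c["camera_from_world"];R=T[:3,:3];o=-R.T@T[:3,3]
    d=R.T@np.array([(uv[0]-c["cx"])/c["fx"],(uv[1]-c["cy"])/c["fy"],1]);return o+d*(z-o[2])/d[2]
def proj(n,p):
    c=viewer.camera_info(n);q=c["camera_from_world"]@np.r_[p,1];return np.array([c["fx"]*q[0]/q[2]+c["cx"],c["fy"]*q[1]/q[2]+c["cy"]])
E
python3 - <<'E'
from h import *
for n,(u,v),w in(("top",(204,198),35),("scene",(220,233),45)):
    im=cv2.imread(f"pics/{n}0.png"); 
    c=im[v-w:v+w,u-w:u+w]; cv2.imwrite(f"pics/crop_{n}.png",cv2.resize(c,None,fx=6,fy=6,interpolation=cv2.INTER_CUBIC))
    hsv=cv2.cvtColor(im,cv2.COLOR_BGR2HSV)
    m=cv2.inRange(hsv,(5,150,120),(20,255,255)); mm=np.zeros_like(m); mm[v-w:v+w,u-w:u+w]=m[v-w:v+w,u-w:u+w]
    if n=="scene": pass
    cs,_=cv2.findContours(mm,cv2.RETR_EXTERNAL,cv2.CHAIN_APPROX_NONE)
    # nearest to centre
    cs=[k for k in cs if cv2.contourArea(k)>100]
    k=min(cs,key=lambda k:np.hypot(*(k.reshape(-1,2).mean(0)-(u,v))))
    h=cv2.convexHull(k)
    P=np.array([ray(n,p,0.06)[:2] for p in k.reshape(-1,2).astype(float)],np.float32)
    r=cv2.minAreaRect(P*1000); print(n,"hatch rect mm",r)
    fill=np.zeros_like(m);cv2.fillConvexPoly(fill,h,255); fill=cv2.erode(fill,np.ones((3,3)))
    w8=(fill>0)*np.clip(110-im[...,2].astype(float),0,None)
    ys,xs=np.nonzero(w8); ww=w8[ys,xs]; pc=((xs*ww).sum()/ww.sum(),(ys*ww).sum()/ww.sum())
    print("pad px",pc,len(xs),ray(n,pc,0.06))
E
```

```text
top hatch rect mm ((524.4915161132812, 223.75927734375), (64.4581298828125, 67.65912628173828), 79.08892822265625)
pad px (np.float64(202.26131511528607), np.float64(200.68232280102475)) 25 [0.5061688  0.22701219 0.06      ]
scene hatch rect mm ((524.1209106445312, 225.79762268066406), (63.03220748901367, 65.78710174560547), 79.90640258789062)
pad px (np.float64(222.850699844479), np.float64(232.00466562986003)) 22 [0.506522   0.22687927 0.06      ]
```

```bash
cd pics; python3 -c "
import cv2,numpy as np
a=cv2.imread('crop_top.png');b=cv2.imread('crop_scene.png');b=cv2.resize(b,(420,420));cv2.imwrite('crops.png',np.hstack([cv2.resize(a,(380,380)),cv2.resize(b,(380,380))]))"
```

```text
(no output)
```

View pics/crops.png

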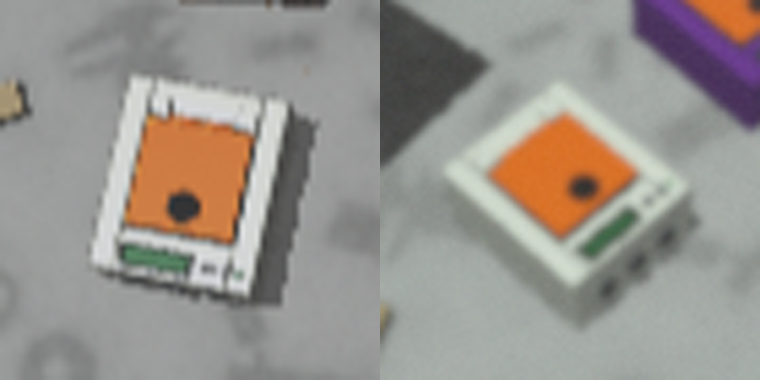

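The crop shows a white case with an orange hatch. The pad is near the green display strip, at top pixel (202.3,200.7) and scene pixel (222.9,232.0). Both views put it at (0.506,0.227), 18 mm from the hatch centre, and the model says 18.5 mm. Next I'll plan the motion.

```bash
cat >> h.py <<'E'
from scipy.spatial.transform import Rotation as Ro
from scipy.linalg import expm, logm
PAD=np.array([.5063,.2270]);YAW=np.radians(-10.3)
UX=np.array([np.cos(YAW),np.sin(YAW),0]);UY=np.array([-UX[1],UX[0],0])
HINGE=np.r_[PAD,0]+.052*UX   # on table plane
ORI=HINGE-.036*UX
def unit(x,y,z): return ORI+x*UX+y*UY+np.array([0,0,z])
def cur():
    s=telemetry.state();T=np.eye(4);T[:3,:3]=Ro.from_euler('xyz',s["ee_rot"]).as_matrix();T[:3,3]=s["tcp_pos"];return T,s
def pose(p,tilt,sg=1):
    t=np.radians(tilt);d=np.sin(t)*UX+np.array([0,0,-np.cos(t)]);y=sg*UY
    T=np.eye(4);T[:3,:3]=np.c_[d,y,np.cross(d,y)];T[:3,3]=p;return T
def rows(A,B,N):
    S=np.real(logm(np.linalg.inv(A)@B)); E=expm(S/N)
    return np.round(np.r_[E[:3,3]*1000,np.degrees(Ro.from_matrix(E[:3,:3]).as_rotvec())],2)
def show(p,tilt,N,sg=1):
    A,s=cur();B=pose(p,tilt,sg);r=rows(A,B,N);print("t",s["time_s"],"tcp",A[:3,3].round(4),"F",s["contact_force"].round(2),"target",np.round(p,4),N,"rows of",r.tolist());return r
E
python3 - <<'E'
from h import *
A,s=cur();print(A.round(3))
for sg in(1,-1): show(unit(-.016,0,.2),0,20,sg)
W=A.copy();B=pose(unit(-.016,0,.2),6,1);print(B[:3,:3].round(3))
print(unit(0,0,0))
E
```

```text
[[-0.     0.272 -0.962  0.163]
 [ 0.002 -0.962 -0.272 -0.577]
 [-1.    -0.002 -0.     0.23 ]
 [ 0.     0.     0.     1.   ]]
t 0.1 tcp [ 0.1633 -0.5771  0.2302] F [-0.62  0.13  0.04] target [0.5063 0.227  0.2   ] 20 rows of [1.52, 22.56, -55.82, -7.69, -0.01, 0.0]
t 0.1 tcp [ 0.1633 -0.5771  0.2302] F [-0.62  0.13  0.04] target [0.5063 0.227  0.2   ] 20 rows of [1.55, -39.45, -19.67, 1.31, 0.0, 0.01]
[[ 0.103  0.179  0.978]
 [-0.019  0.984 -0.178]
 [-0.995  0.     0.105]]
[0.52204216 0.22413916 0.        ]
```

Run:
```python
from h import *
show(np.array([.42,-.25,.24]),0,10,-1)
```

```text
t 0.1 tcp [ 0.1633 -0.5771  0.2302] F [-0.62  0.13  0.04] target [ 0.42 -0.25  0.24] 10 rows of [-0.95, -31.08, -28.16, 2.61, 0.0, 0.01]
```

>>> carry_out --rows '[[[0, -1, -31, -28, 2.6, 0, 0], [0, -1, -31, -28, 2.6, 0, 0], [0, -1, -31, -28, 2.6, 0, 0], [0, -1, -31, -28, 2.6, 0, 0], [0, -1, -31, -28, 2.6, 0, 0]]]'

```text
time_s: 0.72
tcp_pos: [0.2735, -0.3956, 0.2313]
ee_rot: [-1.291, 1.562, 1.887]
contact_force: [-0.0, -0.1, 0.7]
width: 0.0001
```

>>> carry_out --rows '[[[0, -1, -31, -28, 2.6, 0, 0], [0, -1, -31, -28, 2.6, 0, 0], [0, -1, -31, -28, 2.6, 0, 0], [0, -1, -31, -28, 2.6, 0, 0], [0, -1, -31, -28, 2.6, 0, 0]]]'

```text
time_s: 1.35
tcp_pos: [0.425, -0.243, 0.2356]
ee_rot: [-0.976, 1.56, 1.967]
contact_force: [0.6, -0.3, -0.0]
width: -0.0001
```

Run:
```python
from h import *
show(unit(-.016,0,.13),6,10,-1)
print(cur()[1]["width"])
```

```text
t 1.35 tcp [ 0.425  -0.243   0.2356] F [ 0.56 -0.33 -0.05] target [0.5063 0.227  0.13  ] 10 rows of [10.76, -47.64, 1.37, -0.11, 0.63, 0.05]
-0.00011047125621624041
```

>>> carry_out --rows '[[[0, 8, -48, 1, 0, 0.6, 0], [0, 8, -48, 1, 0, 0.6, 0], [0, 8, -48, 1, 0, 0.6, 0], [0, 8, -48, 1, 0, 0.6, 0], [0, 8, -48, 1, 0, 0.6, 0]]]'

```text
time_s: 1.98
tcp_pos: [0.4696, 0.0005, 0.194]
ee_rot: [-2.915, 1.526, 0.026]
contact_force: [0.8, 0.3, -0.4]
width: -0.0
```

>>> carry_out --rows '[[[0, 8, -48, 1, 0, 0.6, 0], [0, 8, -48, 1, 0, 0.6, 0], [0, 8, -48, 1, 0, 0.6, 0], [0, 8, -48, 1, 0, 0.6, 0], [0, 8, -46, 1, 0, 0.6, 0]]]'

```text
time_s: 2.6
tcp_pos: [0.514, 0.2427, 0.1527]
ee_rot: [-3.048, 1.474, -0.107]
contact_force: [0.8, 0.1, 0.8]
width: 0.0004
```

Run:
```python
from h import *
show(unit(-.016,0,.075),6,5,-1)
for n,(u,v),w in(("top",(204,198),45),("scene",(220,220),70)):
    im=viewer.snapshot(n);cv2.imwrite(f"pics/a_{n}.png",cv2.resize(im[v-w:v+w,u-w:u+w],(390,390),interpolation=cv2.INTER_CUBIC))
cv2.imwrite("pics/a.png",np.hstack([cv2.imread("pics/a_top.png"),cv2.imread("pics/a_scene.png")]))
```

```text
t 2.6 tcp [0.514  0.2427 0.1527] F [0.79 0.11 0.75] target [0.5063 0.227  0.075 ] 5 rows of [15.36, 3.47, 2.45, -0.24, 0.09, 0.08]
```

View pics/a.png

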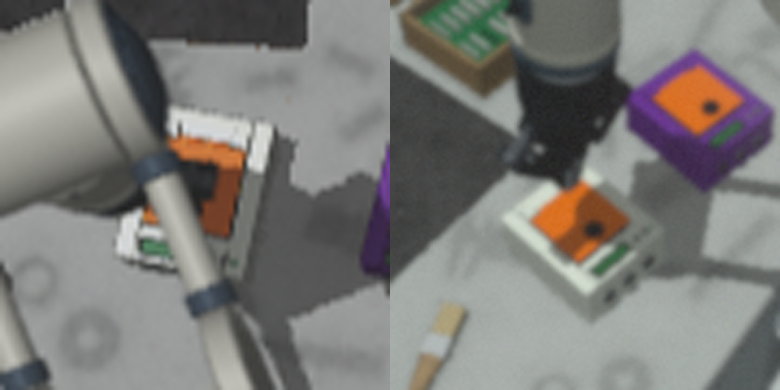

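The scene view shows the closed fingers hanging just above the orange hatch, and nothing else is near them.

>>> carry_out --rows '[[[0, 15, 3.5, 2.5, -0.2, 0, 0], [0, 15, 3.5, 2.5, -0.2, 0, 0], [0, 15, 3.5, 2.5, 0, 0, 0], [0, 14, 3.5, 2.5, 0, 0, 0], [0, 14, 2, 2, 0, 0, 0]]]'

```text
time_s: 3.32
tcp_pos: [0.5042, 0.2265, 0.0717]
ee_rot: [-3.07, 1.478, -0.121]
contact_force: [0.2, 0.3, 0.3]
width: -0.0001
```

Run:
```python
from h import *
show(unit(-.016,0,.065),6,5,-1)
im=viewer.snapshot("scene");w=45;u,v=222,230
cv2.imwrite("pics/b.png",cv2.resize(im[v-w:v+w,u-w:u+w],(540,540),interpolation=cv2.INTER_CUBIC))
```

```text
t 3.325 tcp [0.5042 0.2265 0.0717] F [0.21 0.32 0.34] target [0.5063 0.227  0.065 ] 5 rows of [1.38, -0.17, -0.26, -0.14, 0.14, 0.06]
```

View pics/b.png

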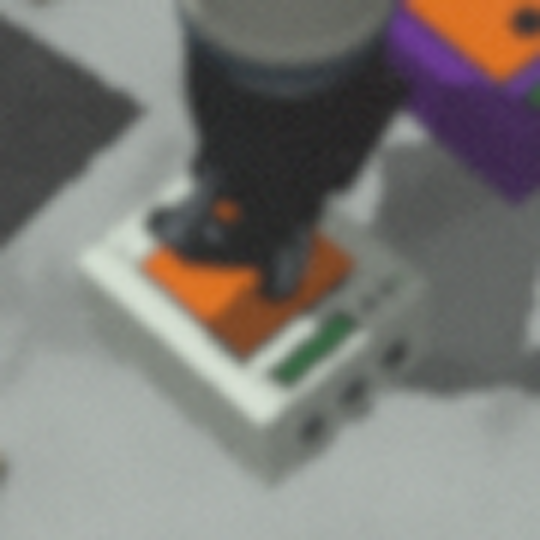

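The fingertip is over the pad. I'll lower it in small steps and watch the force.

>>> carry_out --rows '[[[0, 2, 0, -0.3, 0, 0.2, 0], [0, 2, 0, -0.3, 0, 0.2, 0], [0, 2, 0, -0.3, 0, 0.2, 0], [0, 2, 0, -0.3, 0, 0, 0], [0, 1, 0, -0.3, 0, 0, 0]]]'

```text
time_s: 4.0
tcp_pos: [0.5064, 0.226, 0.0612]
ee_rot: [-3.083, 1.468, -0.134]
contact_force: [0.2, -0.0, 0.3]
width: 0.0001
```

>>> carry_out --rows '[[[0, 0.6, 0, 0, 0, 0, 0], [0, 0.6, 0, 0, 0, 0, 0], [0, 0.6, 0, 0, 0, 0, 0], [0, 0.6, 0, 0, 0, 0, 0], [0, 0.5, 0, 0, 0, 0, 0]]]'

```text
time_s: 4.62
tcp_pos: [0.5068, 0.2262, 0.0594]
ee_rot: [-3.078, 1.467, -0.129]
contact_force: [-1.7, 0.6, 3.0]
width: 0.0
```

>>> carry_out --rows '[[[0, 0.8, 0, 0, 0, 0, 0], [0, 0.8, 0, 0, 0, 0, 0], [0, 0.8, 0, 0, 0, 0, 0], [0, 0.8, 0, 0, 0, 0, 0], [0, 0.8, 0, 0, 0, 0, 0]]]'

```text
time_s: 5.25
tcp_pos: [0.5073, 0.2263, 0.0555]
ee_rot: [-3.075, 1.467, -0.125]
contact_force: [-0.9, -0.2, 3.3]
width: 0.0001
```

>>> carry_out --rows '[[[0, 0.8, 0, 0, 0, 0, 0], [0, 0.5, 0, 0, 0, 0, 0], [0, 0.4, 0, 0, 0, 0, 0], [0, 0, 0, 0, 0, 0, 0], [0, 0, 0, 0, 0, 0, 0]]]'

```text
time_s: 5.88
tcp_pos: [0.5076, 0.2264, 0.0541]
ee_rot: [-3.072, 1.466, -0.122]
contact_force: [-2.2, -1.5, 3.0]
width: -0.0002
```

>>> carry_out --rows '[[[0, 0.5, 0, 0, 0, 0, 0], [0, 0.4, 0, 0, 0, 0, 0], [0, 0, 0, 0, 0, 0, 0], [0, 0, 0, 0, 0, 0, 0], [0, 0, 0, 0, 0, 0, 0]]]'

```text
time_s: 6.5
tcp_pos: [0.5078, 0.2266, 0.0541]
ee_rot: [-3.067, 1.466, -0.117]
contact_force: [-2.2, 1.4, 3.7]
width: -0.0003
```

The tip is at the stop, about 6 mm in with about 4 N. I'll draw back now, straight up at first so the hatch can rise.

>>> carry_out --rows '[[[0, -4, 0, 0, 0, 0, 0], [0, -10, 0, 0, 0, 0, 0], [0, -25, 0, 0, 0, 0, 0], [0, -30, 0, 0, 0, 0, 0], [0, -30, 0, 0, 0, 0, 0]]]'

```text
time_s: 7.12
tcp_pos: [0.4958, 0.2268, 0.1517]
ee_rot: [-3.107, 1.472, -0.157]
contact_force: [0.0, 0.1, -0.4]
width: -0.0001
```

Run:
```python
from h import *
im=viewer.snapshot("scene");w=45;u,v=222,230
cv2.imwrite("pics/c.png",cv2.resize(im[v-w:v+w,u-w:u+w],(540,540),interpolation=cv2.INTER_CUBIC))
show(unit(-.07,.012,.17),20,5,-1)
```

```text
t 7.175 tcp [0.4971 0.2275 0.1571] F [ 1.32 -0.63  3.43] target [0.4553 0.2485 0.17  ] 5 rows of [-4.33, -2.57, 8.31, -0.15, 2.8, 0.05]
```

View pics/c.png

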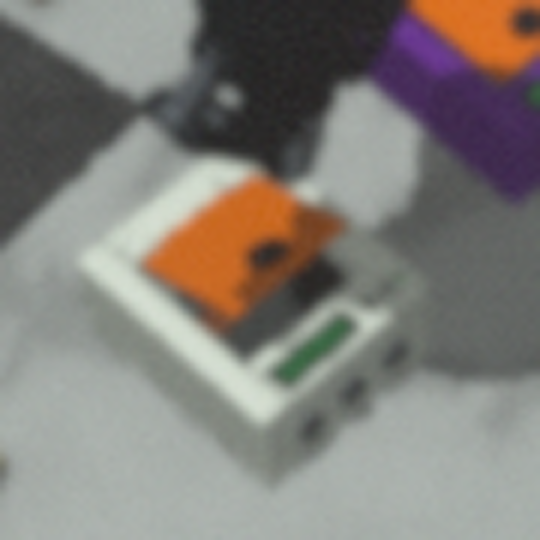

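The hatch has popped ajar and the black bay shows under it. I'll move back to a tilted pre-push pose and let more than a second pass.

Run:
```python
from h import *
show(unit(-.085,.012,.13),45,10,-1)
```

```text
t 7.175 tcp [0.4971 0.2275 0.1571] F [ 1.32 -0.63  3.43] target [0.4406 0.2511 0.13  ] 10 rows of [0.1, -1.26, 6.71, -0.08, 3.9, 0.01]
```

>>> carry_out --rows '[[[0, 0, -1.3, 6.7, 0, 3.9, 0], [0, 0, -1.3, 6.7, 0, 3.9, 0], [0, 0, -1.3, 6.7, 0, 3.9, 0], [0, 0, -1.3, 6.7, 0, 3.9, 0], [0, 0, -1.3, 6.7, 0, 3.9, 0]]]'

```text
time_s: 7.8
tcp_pos: [0.468, 0.2401, 0.1524]
ee_rot: [-3.116, 1.111, -0.171]
contact_force: [-0.3, 0.0, 0.5]
width: -0.0001
```

>>> carry_out --rows '[[[0, 0, -1.3, 6.7, 0, 3.9, 0], [0, 0, -1.3, 6.7, 0, 3.9, 0], [0, 0, -1.3, 6.7, 0, 3.9, 0], [0, 0, -1.3, 6.7, 0, 3.9, 0], [0, 0, -1.3, 6.7, 0, 3.9, 0]]]'

```text
time_s: 8.43
tcp_pos: [0.4514, 0.2306, 0.1448]
ee_rot: [-3.126, 0.786, -0.144]
contact_force: [0.6, 0.1, 0.5]
width: -0.0001
```

Run:
```python
from h import *
for n,(u,v),w in(("top",(204,198),45),("scene",(220,220),70)):
    im=viewer.snapshot(n);cv2.imwrite(f"pics/d_{n}.png",cv2.resize(im[v-w:v+w,u-w:u+w],(390,390),interpolation=cv2.INTER_CUBIC))
    for nm,p in(("free edge +y",unit(-.017,.033,.098)),("free edge -y",unit(-.017,-.033,.098)),("rodtop",unit(-.004,-.026,.085))):
        q=proj(n,p); print(n,nm,((q-(u-w,v-w))*390/(2*w)).round())
cv2.imwrite("pics/d.png",np.hstack([cv2.imread("pics/d_top.png"),cv2.imread("pics/d_scene.png")]))
show(unit(-.06,.012,.078),45,5,-1)
```

```text
top free edge +y [135. 191.]
top free edge -y [224. 207.]
top rodtop [220. 191.]
scene free edge +y [174. 227.]
scene free edge -y [228. 184.]
scene rodtop [213. 189.]
t 8.525 tcp [0.4509 0.2298 0.1439] F [-0.13 -0.6   0.74] target [0.4652 0.2467 0.078 ] 5 rows of [10.94, -3.72, 7.73, 0.1, 0.03, 0.27]
```

View pics/d.png

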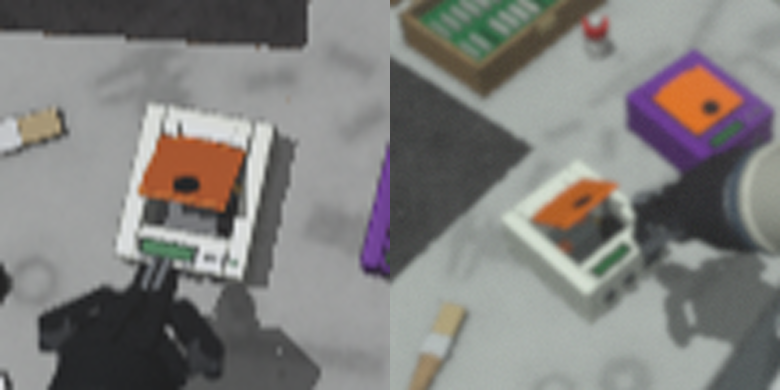

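The hatch stays ajar, and its free-edge corners lie where a 0.65 rad opening predicts. It has been popped for about 1.4 s. I'll lower the tip in front of the gap, on the +y half away from the rod.

>>> carry_out --rows '[[[0, 11, -4, 8, 0, 0, 0.2], [0, 11, -4, 8, 0, 0, 0.2], [0, 11, -4, 8, 0, 0, 0.2], [0, 11, -4, 8, 0, 0, 0.2], [0, 9, -4, 7, 0, 0, 0.2]]]'

```text
time_s: 9.15
tcp_pos: [0.4733, 0.2299, 0.0863]
ee_rot: [3.141, 0.816, -0.14]
contact_force: [0.1, -0.5, -0.0]
width: 0.0001
```

Run:
```python
from h import *
show(unit(-.03,.012,.08),45,5,-1)
```

```text
t 9.15 tcp [0.4733 0.2299 0.0863] F [ 0.08 -0.45 -0.  ] target [0.4947 0.2413 0.08  ] 5 rows of [3.59, -2.92, -1.92, 0.33, 0.35, 0.32]
```

Run:
```python
from h import *
A,s=cur();print(A.round(3));print(s["joint_positions"].round(3),s["joint_vel"].round(3),s["time_s"])
```

```text
[[ 0.679 -0.139 -0.721  0.473]
 [-0.095 -0.99   0.101  0.23 ]
 [-0.728  0.    -0.685  0.086]
 [ 0.     0.     0.     1.   ]]
[ 0.73  -0.546  2.197 -0.649  1.049  2.644] [-0.08   0.156  0.025  0.011 -0.176 -0.002] 9.15
```

Joint 6 is at its limit (2.644 of 2.65), and that blocked the sideways shift. I'll back off and give the closed fingers the equivalent half turn about the tool x axis.

>>> carry_out --rows '[[[0, -25, 0, 0, 0, 0, 0], [0, -25, 0, 0, 0, 0, 0], [0, -25, 0, 0, 0, 0, 0], [0, 0, 0, 0, -10, 0, 0], [0, 0, 0, 0, -10, 0, 0]]]'

```text
time_s: 9.78
tcp_pos: [0.4219, 0.2359, 0.139]
ee_rot: [2.777, 0.82, -0.144]
contact_force: [0.1, 0.2, -0.5]
width: 0.0002
```

Run:
```python
from h import *
A,s=cur();print(A.round(3));print(s["joint_positions"].round(3),s["joint_vel"].round(3),s["time_s"])
```

```text
[[ 0.675  0.124 -0.727  0.422]
 [-0.098 -0.962 -0.255  0.236]
 [-0.731  0.243 -0.637  0.139]
 [ 0.     0.     0.     1.   ]]
[ 0.848 -0.682  2.184 -0.647  1.243  2.286] [ 0.007 -0.007 -0.011  0.    -0.    -1.417] 9.775
```

>>> carry_out --rows '[[[0, 0, 0, 0, -10.5, 0, 0], [0, 0, 0, 0, -10.5, 0, 0], [0, 0, 0, 0, -10.5, 0, 0], [0, 0, 0, 0, -10.5, 0, 0], [0, 0, 0, 0, -10.5, 0, 0]]]'

```text
time_s: 10.4
tcp_pos: [0.4228, 0.2363, 0.1374]
ee_rot: [1.839, 0.822, -0.144]
contact_force: [-0.3, -0.6, 0.1]
width: -0.0002
```

>>> carry_out --rows '[[[0, 0, 0, 0, -10.5, 0, 0], [0, 0, 0, 0, -10.5, 0, 0], [0, 0, 0, 0, -10.5, 0, 0], [0, 0, 0, 0, -10.5, 0, 0], [0, 0, 0, 0, -10.5, 0, 0]]]'

```text
time_s: 11.02
tcp_pos: [0.4237, 0.2365, 0.1354]
ee_rot: [0.9, 0.823, -0.145]
contact_force: [-0.3, 0.1, 0.4]
width: -0.0001
```

>>> carry_out --rows '[[[0, 0, 0, 0, -10.5, 0, 0], [0, 0, 0, 0, -10.5, 0, 0], [0, 0, 0, 0, -10.5, 0, 0], [0, 0, 0, 0, -10.5, 0, 0], [0, 0, 0, 0, -10.5, 0, 0]]]'

```text
time_s: 11.65
tcp_pos: [0.4246, 0.2366, 0.1333]
ee_rot: [-0.038, 0.825, -0.147]
contact_force: [-0.6, -0.2, 0.1]
width: 0.0002
```

Run:
```python
from h import *
A,s=cur();print(A.round(3));print(s["joint_positions"].round(3),s["joint_vel"].round(3),s["time_s"])
show(unit(-.065,.012,.085),45,5,1)
```

```text
[[ 0.672  0.118  0.731  0.425]
 [-0.099  0.993 -0.07   0.237]
 [-0.734 -0.026  0.678  0.133]
 [ 0.     0.     0.     1.   ]]
[ 0.842 -0.668  2.184 -0.645  1.232 -0.524] [-3.000e-03  8.000e-03 -0.000e+00  1.000e-03 -6.000e-03 -1.484e+00] 11.65
t 11.65 tcp [0.4246 0.2366 0.1333] F [-0.58 -0.16  0.14] target [0.4602 0.2476 0.085 ] 5 rows of [11.61, 3.34, -1.75, 0.71, -0.44, -0.27]
```

>>> carry_out --rows '[[[0, 11.5, 3.3, -1.7, 0.7, -0.4, -0.3], [0, 11.5, 3.3, -1.7, 0.7, -0.4, -0.3], [0, 11.5, 3.3, -1.7, 0.7, -0.4, -0.3], [0, 11.5, 3.3, -1.7, 0.7, -0.4, -0.3], [0, 11.5, 3.3, -1.7, 0.7, -0.4, -0.3]]]'

```text
time_s: 12.28
tcp_pos: [0.4624, 0.248, 0.0803]
ee_rot: [0.012, 0.788, -0.187]
contact_force: [-0.4, -0.0, 0.6]
width: -0.0002
```

Run:
```python
from h import *
A,s=cur();print(s["joint_positions"].round(3))
show(unit(-.03,.012,.08),45,5,1)
for n,(u,v),w in(("top",(204,198),45),("scene",(220,220),50)):
    im=viewer.snapshot(n);cv2.imwrite(f"pics/e_{n}.png",cv2.resize(im[v-w:v+w,u-w:u+w],(390,390),interpolation=cv2.INTER_CUBIC))
cv2.imwrite("pics/e.png",np.hstack([cv2.imread("pics/e_top.png"),cv2.imread("pics/e_scene.png")]))
```

```text
[ 0.82  -0.486  2.18  -0.736  1.091 -0.32 ]
t 12.275 tcp [0.4624 0.248  0.0803] F [-0.44 -0.05  0.64] target [0.4947 0.2413 0.08  ] 5 rows of [4.68, -0.1, 4.63, -0.2, -0.03, 0.06]
```

View pics/e.png

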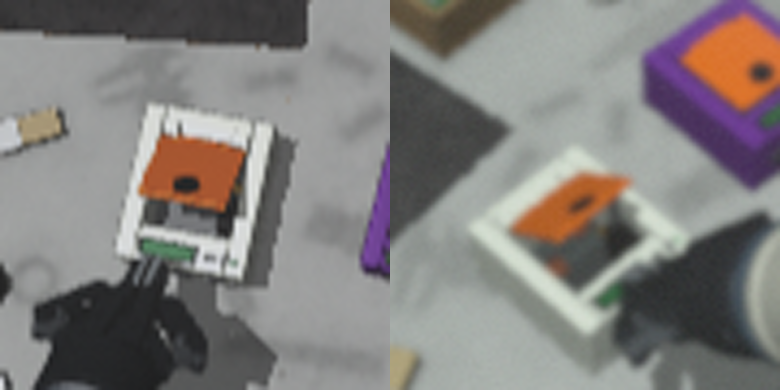

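The tip stands in front of the gap on the +y half, with the hatch unmoved. I'll push forward slowly.

>>> carry_out --rows '[[[0, 4.5, 0, 4.7, -0.2, 0, 0], [0, 4.5, 0, 4.7, -0.2, 0, 0], [0, 4.5, 0, 4.7, 0, 0, 0], [0, 4.5, 0, 4.7, 0, 0, 0], [0, 4.5, 0, 4.7, 0, 0, 0]]]'

```text
time_s: 13.0
tcp_pos: [0.4962, 0.241, 0.0804]
ee_rot: [0.004, 0.789, -0.188]
contact_force: [0.3, -0.6, 0.2]
width: -0.0001
```

Run:
```python
from h import *
show(unit(-.005,.012,.085),45,5,1)
```

```text
t 13.0 tcp [0.4962 0.241  0.0804] F [ 0.3  -0.58  0.2 ] target [0.5193 0.2368 0.085 ] 5 rows of [2.66, 0.04, 3.97, -0.12, -0.05, 0.06]
```

>>> carry_out --rows '[[[0, 2.7, 0, 4, 0, 0, 0], [0, 2.7, 0, 4, 0, 0, 0], [0, 2.7, 0, 4, 0, 0, 0], [0, 2.7, 0, 4, 0, 0, 0], [0, 2.7, 0, 4, 0, 0, 0]]]'

```text
time_s: 13.62
tcp_pos: [0.5211, 0.2361, 0.0851]
ee_rot: [0.005, 0.79, -0.188]
contact_force: [-0.4, 0.1, 0.1]
width: 0.0002
```

Run:
```python
from h import *
show(unit(.02,.012,.092),45,5,1)
for n,(u,v),w in(("top",(204,198),45),("scene",(220,220),50)):
    im=viewer.snapshot(n);cv2.imwrite(f"pics/f_{n}.png",cv2.resize(im[v-w:v+w,u-w:u+w],(390,390),interpolation=cv2.INTER_CUBIC))
cv2.imwrite("pics/f.png",np.hstack([cv2.imread("pics/f_top.png"),cv2.imread("pics/f_scene.png")]))
```

```text
t 13.625 tcp [0.5211 0.2361 0.0851] F [-0.43  0.05  0.14] target [0.5439 0.2324 0.092 ] 5 rows of [2.28, 0.12, 4.24, -0.12, -0.05, 0.07]
```

View pics/f.png

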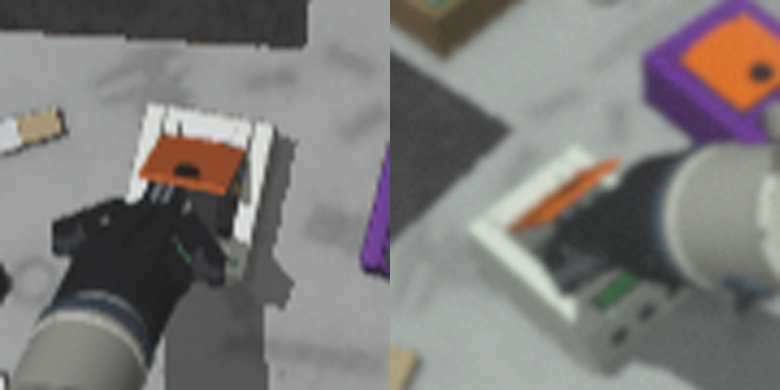

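The finger is under the free edge and the hatch is already swinging further open. I'll continue.

>>> carry_out --rows '[[[0, 2.3, 0, 4.2, 0, 0, 0], [0, 2.3, 0, 4.2, 0, 0, 0], [0, 2.3, 0, 4.2, 0, 0, 0], [0, 2.3, 0, 4.2, 0, 0, 0], [0, 2.3, 0, 4.2, 0, 0, 0]]]'

```text
time_s: 14.35
tcp_pos: [0.5451, 0.2315, 0.0923]
ee_rot: [0.005, 0.79, -0.188]
contact_force: [-0.7, 0.1, 0.1]
width: 0.0001
```

Run:
```python
from h import *
show(unit(.034,.012,.096),45,5,1)
for n,(u,v),w in(("top",(204,198),45),("scene",(220,220),50)):
    im=viewer.snapshot(n);cv2.imwrite(f"pics/g_{n}.png",cv2.resize(im[v-w:v+w,u-w:u+w],(390,390),interpolation=cv2.INTER_CUBIC))
cv2.imwrite("pics/g.png",np.hstack([cv2.imread("pics/g_top.png"),cv2.imread("pics/g_scene.png")]))
```

```text
t 14.35 tcp [0.5451 0.2315 0.0923] F [-0.73  0.12  0.11] target [0.5576 0.2299 0.096 ] 5 rows of [1.26, 0.15, 2.31, -0.12, -0.05, 0.06]
```

View pics/g.png

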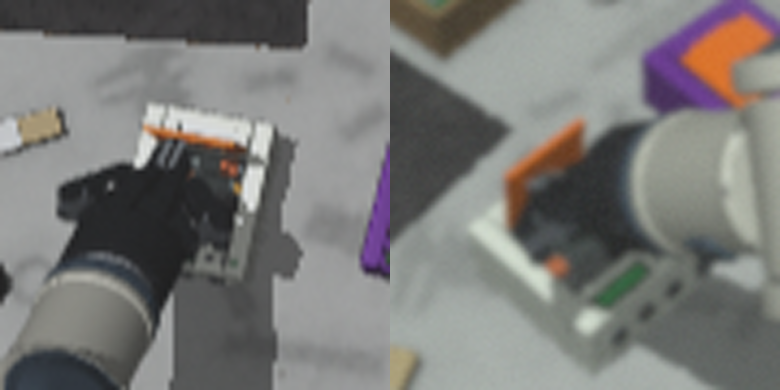

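The hatch is near upright. I'll keep going in small steps until the stop shows in the force.

>>> carry_out --rows '[[[0, 1.4, 0, 2.4, 0, 0, 0], [0, 1.4, 0, 2.4, 0, 0, 0], [0, 1.4, 0, 2.4, 0, 0, 0], [0, 1.4, 0, 2.4, 0, 0, 0], [0, 1.4, 0, 2.4, 0, 0, 0]]]'

```text
time_s: 15.08
tcp_pos: [0.5589, 0.2286, 0.0957]
ee_rot: [0.004, 0.79, -0.188]
contact_force: [-0.5, 0.4, -0.2]
width: -0.0001
```

>>> carry_out --rows '[[[0, 1, 0, 1.4, 0, 0, 0], [0, 1, 0, 1.4, 0, 0, 0], [0, 1, 0, 1.4, 0, 0, 0], [0, 0.5, 0, 0.7, 0, 0, 0], [0, 0, 0, 0, 0, 0, 0]]]'

```text
time_s: 15.7
tcp_pos: [0.5618, 0.2283, 0.096]
ee_rot: [0.005, 0.797, -0.19]
contact_force: [-8.1, -0.5, 4.5]
width: 0.0002
```

Run:
```python
from h import *
A,s=cur();print((A[:3,3]-ORI)@UX)
for n,(u,v),w in(("top",(204,198),45),("scene",(220,220),50)):
    im=viewer.snapshot(n);cv2.imwrite(f"pics/i_{n}.png",cv2.resize(im[v-w:v+w,u-w:u+w],(390,390),interpolation=cv2.INTER_CUBIC))
cv2.imwrite("pics/i.png",np.hstack([cv2.imread("pics/i_top.png"),cv2.imread("pics/i_scene.png")]))
```

```text
0.03834575281343257
```

View pics/i.png

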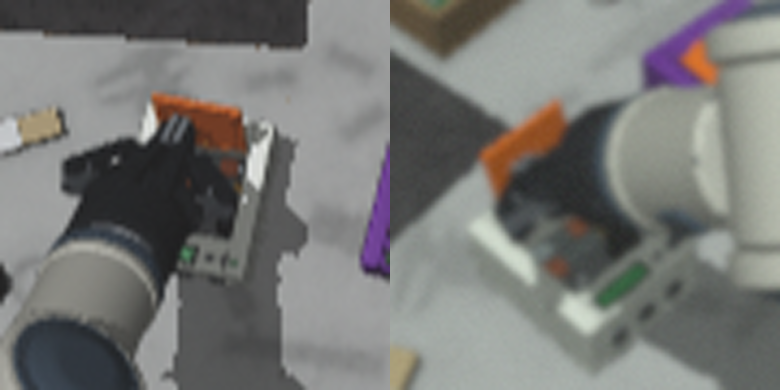

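The stop is met: about 8 N, with the tip at the predicted x of 38 mm. I'll draw back along the tool axis.

>>> carry_out --rows '[[[0, -5, 0, -4, 0, 0, 0], [0, -12, 0, -6, 0, 0, 0], [0, -25, 0, -5, 0, 0, 0], [0, -30, 0, 0, 0, 0, 0], [0, -30, 0, 0, 0, 0, 0]]]'

```text
time_s: 16.42
tcp_pos: [0.4775, 0.2432, 0.1584]
ee_rot: [0.001, 0.799, -0.194]
contact_force: [-0.3, -0.5, 0.3]
width: 0.0002
```

>>> carry_out --rows '[[[0, -25, 0, 0, 0, 0, 0], [0, -20, 0, 0, 0, 0, 0], [0, -10, 0, 0, 0, 0, 0], [0, 0, 0, 0, 0, 0, 0], [0, 0, 0, 0, 0, 0, 0]]]'

```text
time_s: 17.05
tcp_pos: [0.4366, 0.252, 0.2023]
ee_rot: [0.009, 0.796, -0.185]
contact_force: [-0.4, 0.3, 0.4]
width: -0.0001
```

Run:
```python
from h import *
A,s=cur();print(A[:3,3],s["joint_positions"].round(2))
for n,(u,v),w in(("top",(204,198),45),("scene",(220,220),50)):
    im=viewer.snapshot(n);cv2.imwrite(f"pics/j{n}0.png",im);cv2.imwrite(f"pics/j_{n}.png",cv2.resize(im[v-w:v+w,u-w:u+w],(390,390),interpolation=cv2.INTER_CUBIC))
    th=1.8
    for y in(.033,-.033):
        p=unit(.036-.067*np.cos(th),y,.0575+.067*np.sin(th)); print(n,((proj(n,p)-(u-w,v-w))*390/(2*w)).round())
cv2.imwrite("pics/j.png",np.hstack([cv2.imread("pics/j_top.png"),cv2.imread("pics/j_scene.png")]))
```

```text
[0.4366181  0.2520218  0.20225347] [ 0.88 -0.6   2.03 -0.68  1.33 -0.46]
top [149.  93.]
top [239. 110.]
scene [ 90. 156.]
scene [168.  98.]
```

View pics/j.png

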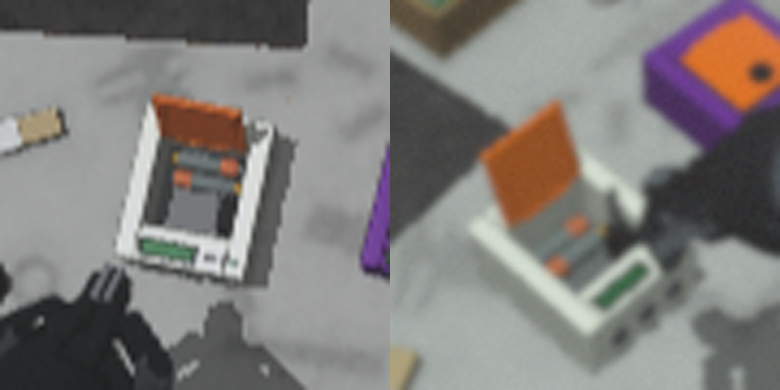

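View pics/jtop0.png

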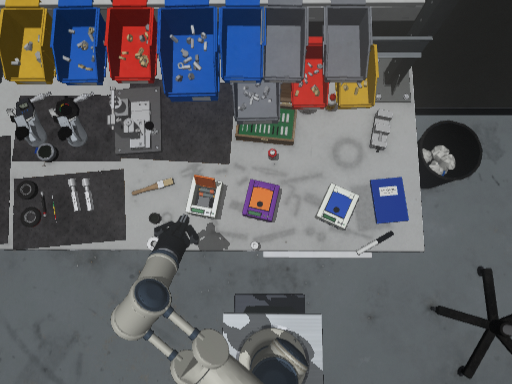

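Run:
```python
from h import *
im=viewer.snapshot("scene")
hsv=cv2.cvtColor(im,cv2.COLOR_BGR2HSV);m=cv2.inRange(hsv,(5,150,90),(20,255,255));m[:,:185]=0;m[:,245:]=0;m[:190]=0;m[232:]=0
c=max(cv2.findContours(m,0,2)[0],key=cv2.contourArea).reshape(-1,2)
print("top corner",c[c[:,1].argmin()],"left corner",c[c[:,0].argmin()])
for th in(1.6,1.7,1.8,1.9): print(th,[proj("scene",unit(.036-.067*np.cos(th),y,.0575+.067*np.sin(th))).round(1).tolist() for y in(.033,-.033)])
```

```text
top corner [212 197] left corner [194 209]
1.6 [[196.6, 212.5], [216.4, 197.6]]
1.7 [[194.8, 211.1], [214.7, 196.3]]
1.8 [[193.1, 210.0], [213.0, 195.2]]
1.9 [[191.5, 209.0], [211.3, 194.3]]
```

The columns fit 1.75–1.85 rad, so the hatch is at its stop. The arm is clear and nothing else has moved, so I'll hand it in.

Run:
```python
from h import *
print(manip.job_done())
```

```text
the job is handed in; nothing more can be done
None
```

The orange hatch on the white receiver is open at its stop, and I handed the job in at about 17 s.

- **Pressing the pad:** I pressed it once with the closed fingertips to about 6 mm at about 4 N, then drew back. The hatch popped. It was still ajar in pictures about 1.4 s and 5 s later, with its free edge where a 0.65 rad opening predicts.
- **Opening it wide:** I pushed from underneath on the half away from the rod. The push ended at about 8 N with the tip where the stop was predicted, and then I withdrew.
- **Last checks:** the hatch stands by itself and its edge columns fit about 1.75–1.85 rad (1.8 is the stop). The corner rows are off by up to 2 pixels. The gripper is well clear with no real force on it. In the last top picture the blue and purple units and the other things look unmoved by eye; I took no measurements of them.
- **One hitch:** on the first approach for the push, joint 6 came within 0.006 rad of its limit and blocked a sideways shift. I backed off without touching anything, turned the closed gripper half a turn about its axis, and carried on.

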